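# Index the stitching clamp's swivel base to the green hole

## Task

Swing the stitching clamp round to its next position: draw the spring index pin by its black knob, turn the swivel to the hole beside the green marker (not the red one), and let the pin drop fully home there, then let go. The marker only shows roughly where the hole is, so feel for it with the pin riding lightly on the plate, never wrench or press the pin hard, and leave the bench tools and stock where they are.

Things in the scene. Friction and masses are not known exactly. Their poses are not given: they have to be found in the camera images.
- swivel_base: Fixed round blue base, 310 mm diameter, 18 mm thick; origin at the centre of its underside on the bench, z up = the swivel's turning axis, x axis points at the start hole. On it lies a flat index ring (inner radius 102, outer 128, level top 30 mm above the bench) with three square-cut holes, 13 mm wide along the ring, 12 mm deep, centred 115 mm from the axis
- start_hole (a point): Mouth centre of the hole that the pin starts in, 30 mm above the bench. The other two holes are in dark steel plates of the ring, clamped on by hand: one 28 to 46 degrees anticlockwise of this hole seen from above, one 28 to 46 degrees clockwise. The ring's top is plain between the holes and for 30 degrees beyond the outer ones
- swivel (a joint): Turning of the swivel, rad: 0 at the start hole, positive anticlockwise from above, stops at +-1.15. Grey turntable with a wooden stitching clamp (top 121 mm above the bench) and a radial steel arm 22 mm wide, top 49 mm above the bench, carrying the pin. Stays where it is left; friction 2 N felt at the knob, 1 to 2 N more while the pin rides on the ring
- plunger (a joint): Lift of the spring index pin, m: 0 = fully home in a hole, 0.010 = tip level with the plate top (riding on it), stop at 0.016. Spring pulls it down with about 5 N at 0, 10 N at the stop; let go, it drops within 0.2 s
- knob (a point): Centre of the plunger's black cylindrical knob (26 mm diameter, 26 mm high, orange dot on top), 71 mm above the bench when home, 115 mm from the turning axis; its axis is vertical and it goes up and down with the pin. Clear all round; the steel arm is 9 mm below it when home
- pin_tip (a point): Lower end of the index pin, straight below the knob: 10 mm diameter steel pin with a slightly bevelled flat end; 20 mm above the bench when home, 30 mm when riding on the plate. It has 1.5 mm play to either side in a hole
- index_pin: The same index pin as a body; origin at its lower end, z up. Sideways wrenching or pressing of this pin beyond 30 N damages it
- green_marker: Green disc, 21 mm diameter, 10 mm high, fixed on the base's rim 142 mm from the axis, top 28 mm above the bench; origin at the centre of its underside. It marks the wanted hole, which may lie either way round; set by eye, the hole's centre is up to 8 mm off it along the ring, either side
- red_marker: Red disc of the same size on the rim, marks the wrong hole, on the other side of the start hole
- finish_bottle: Bystander: white bottle with red cap, 42 mm diameter, 100 mm high; origin under its centre
- kraft_box: Bystander: small brown carton 50 x 70 x 60 mm; origin under its centre
- mallet: Bystander: wooden mallet lying on the bench
- awl: Bystander: awl with a dark wooden handle, lying on the bench
- edge_slicker: Bystander: turned dark wood edge slicker, 38 mm diameter, 75 mm high, standing
- glue_brush: Bystander: glue brush lying on the bench

How it is judged:
By the outcome, as a careful person would: the job done as asked, in the order asked, and still so for the second after the job is handed in, with the robot touching nothing.
It also fails if it takes over 45 s, if anything falls off the work surface, if the arm or the gripper's body presses on something with over 40 N, if the wrist force passes 120 N, or if a joint passes its speed limit or range.

## Robot

A 6-joint arm with a two-finger parallel gripper is mounted at the origin on the work surface. World frame = base frame: x ahead of the robot, y to its left, z up, the work surface at z = 0. Lengths are in m, angles in degrees, forces in N, time in s.
With the tool pointing down it reaches from about 0.4 to 0.825 m from the base axis. Payload 7 kg.
Tool frame: the origin (TCP) lies on the centre line of the jaws, within the pads' length; the fingertips stand 19 mm ahead of it and the grasp point (between the pads) is the TCP (r.tip_extent is the distance from the TCP to the fingertips, in m); z points along the fingers, y is the line along which they close (so a half turn about z gives the same grasp; the last joint's range is limited). The gripper opens to 88 mm and grips with 3 to 60 N. Pads are 19 mm wide; open, the fingers measure 130 mm over their backs; the gripper's body (78 mm by 193 mm) begins 47 mm behind the grasp point.
Start: joints at [-52.363, 20.546, 0.682, 0, -70.136, -16.507], TCP at [0.243, -0.63, 0.246] pointing down, gripper open.
Joint ranges: [-176.03, 176.03], [-82.01, 121.73], [-58.28, 71.71], [-173.87, 95.51], [-174.79, -0.11], [-173.66, 173.66]. Speed limits (degrees/s): [136.94, 136.94, 172.46, 180, 180, 180].

## Interface

Orientations are given as [roll, pitch, yaw] about the fixed x, y, z axes, in that order (R = Rz(yaw) Ry(pitch) Rx(roll)).
In Python, from plant import r gives the robot as it stands. The module is installed in compiled form; this text tells all that it offers.
- The arm moves only by the tool jog_arm, never from a script. Its argument "deltas" is a list that holds one entry, the list of rows, each a list of 5 numbers: the opening, from -1 (shut) to 1 (fully open), then the shift along the world's x, y, z in cm, then the turn about the world's z in rad. In form: [[[claw, dx, dy, dz, turn], ...]]. A call has 1 to 8 rows; each row shifts and turns the commanded pose from where the row before left it; what a row does not reach is not made up. A row lasts 1/8 s, in which the tool goes at most 62.5 mm and 10.7 degrees, less where a joint would pass 70% of its speed; a pose out of reach is approached as far as the arm can. A call with a gripper value outside its range is refused whole. The fingers move at their own pace and stop on an object; "force" is the grip in N (left out, the last holds). Time passes only in rows, so rows that do not move let the fingers close. It gives the time, the measured TCP pose, the force, the opening and the grip force at its end, in the units of the state.
- r.get_state(): the state, without advancing time (a new reading comes with each control period).
- r.capture(name): name is "scene" or "top" or "wrist"; returns the picture (480x640x3 uint8, blue, green, red); there is no depth.
- r.camera_info(name): a dict with "fx", "fy", "cx", "cy" (pixels), "view" (4x4, takes a point from world to camera coordinates). Camera axes: x right, y up, looking along -z (the intrinsics and any distortion apply to the point x, -y, -z); pixel columns grow to the right and rows downward; lengths in m; the calibration is good to about 2 mm. The wrist camera is an equidistant fisheye: a pixel r from the principal point sees the ray r / f radians off the axis. A picture is of the moment at which its call begins: read the wrist's pose just before it. camera_info takes no time and is no camera call; for the wrist camera it gives the pose at the moment of the call.
- r.close_job(): hands the job in; it is judged then, once.
The state is a dict: "time_s": time; "joints": joint angles; "qd": joint speeds; "joint_torque": joint torques, N m; "tcp_pos": TCP position; "eef_rot": TCP orientation; "contact_force": force on the tool from outside, world axes, zero at the start; "moment": the same for the moment, N m; "gripper_width": finger opening in m; "gripper_force": force on a finger pad.
Only numpy, scipy, OpenCV 4.12 (cv2) and the standard library are available. Lean on these libraries where they do the work, as an engineer would, in place of code of your own. Each camera call takes 0.05 s, during which the arm holds its last target. There are 200 camera calls.

## Working session

There is one attempt and no reset: what is moved stays moved. The work goes in short steps, Python scripts to look and compute and a tool call to move; the robot and the scene stay as the last step left them, time stands still between calls to the robot, and variables do not carry over. Pictures are saved under pics/ and viewed, at most 10 in all, crops included, and the job is handed in when it is done.

Besides the shell and the picture viewer there is one more tool, called after ">>>" in YAML: its name, and indented under it one key for each argument. jog_arm: Moves the arm, as the interface text tells. Its arguments: {"type":"object","properties":{"deltas":{"type":"array"},"force":{"type":"number"}},"required":["deltas"]}

```bash
mkdir -p pics; python3 - <<'E'
from plant import r
import cv2
s=r.get_state();print(s)
for n in("scene","top"):
    cv2.imwrite(f"pics/{n}0.png",r.capture(n));i=r.camera_info(n);print(n,i)
E
```

```text
{'time_s': 0.0, 'joints': array([-5.23630783e+01,  2.05908864e+01,  6.32325988e-01, -1.81846066e-02,
       -7.01360652e+01, -1.65065649e+01]), 'qd': array([-0.02226695,  0.07837506, -0.08041056,  0.01586175, -0.02744505,
        0.00761557]), 'joint_torque': array([ 2.14296539e-03, -5.82722032e+01,  2.93049413e+01,  6.99694008e+00,
        6.69937843e-03, -1.22665606e-04]), 'tcp_pos': array([ 0.24312277, -0.62919401,  0.24462395]), 'eef_rot': array([ 1.79904417e+02, -1.04977704e-02, -1.58875827e+02]), 'contact_force': array([-0.06677079,  0.02845278,  0.3257792 ]), 'moment': array([-0.00767575, -0.02314921, -0.01408305]), 'gripper_force': 0.0, 'gripper_width': 0.0877213918769052}
scene {'fx': 450.06895533413507, 'fy': 450.06895533413507, 'cx': 323.40582459064177, 'cy': 248.51950930555103, 'view': array([[ 8.00530756e-01,  5.99291575e-01,  3.43132389e-04,
        -4.84980723e-01],
       [-4.14759480e-01,  5.53620218e-01,  7.22135187e-01,
         1.78485021e-01],
       [ 4.32579568e-01, -5.78233744e-01,  6.91751874e-01,
        -1.45172732e+00],
       [ 0.00000000e+00,  0.00000000e+00,  0.00000000e+00,
         1.00000000e+00]])}
top {'fx': 475.12108732715603, 'fy': 475.12108732715603, 'cx': 324.34854406693694, 'cy': 240.23660808627358, 'view': array([[-0.00587252, -0.99995924, -0.00685841,  0.01922144],
       [ 0.99510558, -0.00652029,  0.09860205, -0.59952823],
       [-0.09864275, -0.0062458 ,  0.99510331, -1.22205535],
       [ 0.        ,  0.        ,  0.        ,  1.        ]])}
```

View pics/top0.png

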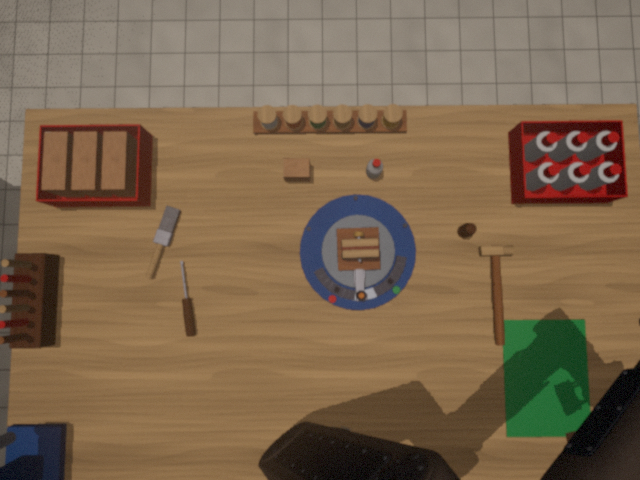

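View pics/scene0.png

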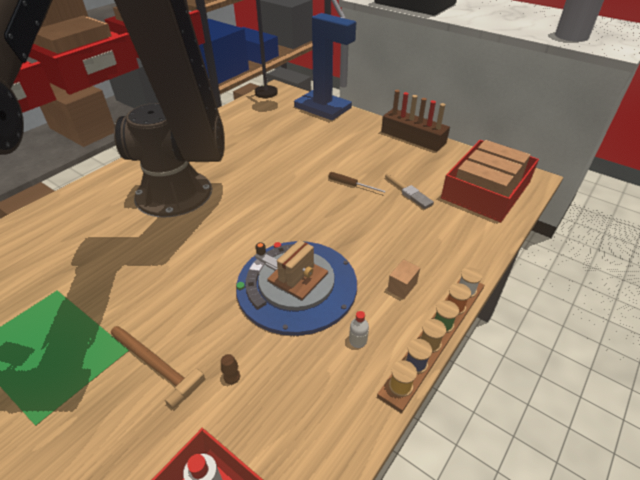

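```bash
python3 - <<'E'
import cv2
a=cv2.imread("pics/top0.png")[185:320,290:425]
cv2.imwrite("pics/top0c.png",cv2.resize(a,(594,594),interpolation=cv2.INTER_CUBIC))
E
```

```text
(no output)
```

View pics/top0c.png

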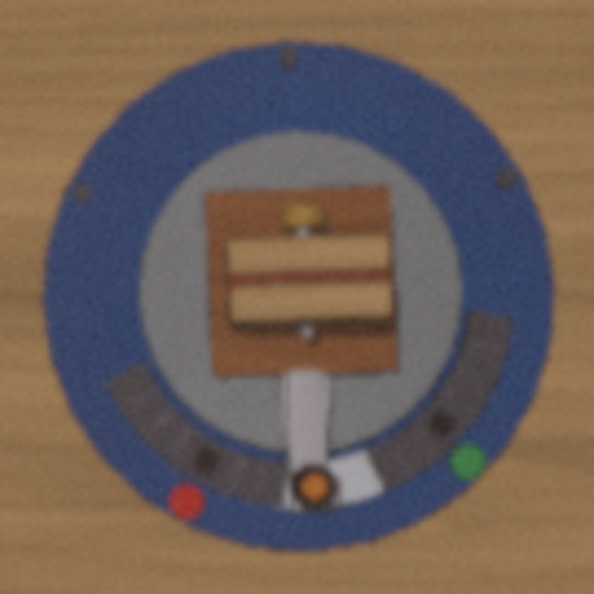

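The crop shows the knob's orange dot at (313,486), the green marker at (467,461) and a dark hole near it at (441,423). The red marker is at (187,502) and the base rim spans 44..554 by 42..550.

```bash
cat >h.py <<'E'
import numpy as np
from plant import r
def ray(n,u,v,z,i=None):
    i=i or r.camera_info(n);V=i["view"];R=V[:3,:3];c=-R.T@V[:3,3]
    d=R.T@np.array([(u-i["cx"])/i["fx"],-(v-i["cy"])/i["fy"],-1.])
    return c+d*(z-c[2])/d[2]
E
python3 - <<'E'
from h import *
import cv2
im=cv2.imread("pics/top0.png")[185:320,290:425].astype(int)
m=((im[:,:,0]-im[:,:,2]>30)).astype(np.uint8)
c=max(cv2.findContours(m,cv2.RETR_EXTERNAL,cv2.CHAIN_APPROX_NONE)[0],key=len)
h=cv2.convexHull(c)[:,0]
P=np.array([ray("top",u+290,v+185,.018)[:2] for u,v in h])
A=np.c_[2*P,np.ones(len(P))];s=np.linalg.lstsq(A,(P**2).sum(1),rcond=None)[0]
C=s[:2];print("C",C,"R",np.sqrt(s[2]+C@C))
f=lambda u,o:o+(u+.5)/4.4-.5
for n,u,v,z in(("knob",313,486,.084),("green",467,461,.028),("hole",441,423,.03),("red",187,502,.028),("rhole",206,460,.03),("pivotE",44,297,.018),("W",554,297,.018),("T",297,42,.018),("B",297,550,.018)):
    p=ray("top",f(u,290),f(v,185),z)[:2];d=p-C
    print(n,p.round(4),"r",np.hypot(*d).round(4),"ang",np.degrees(np.arctan2(d[1],d[0]))%360)
E
```

```text
C [ 0.57117567 -0.07174365] R 0.15063282906350628
knob [ 0.4565 -0.0747] r 0.1147 ang 181.46437272221434
green [ 0.4697 -0.17  ] r 0.1412 ang 224.0887317868331
hole [ 0.4923 -0.1548] r 0.1146 ang 226.45477439550731
red [ 0.4466 -0.0038] r 0.1419 ang 151.41136179305957
rhole [ 0.4712 -0.0153] r 0.1148 ang 150.52113182785382
pivotE [0.5696 0.0814] r 0.1531 ang 90.60688385780324
W [ 0.5676 -0.2258] r 0.1541 ang 268.66799763661254
T [ 0.7245 -0.0731] r 0.1533 ang 359.4945897346004
B [ 0.4176 -0.0692] r 0.1536 ang 179.0540464277379
```

>>> jog_arm:
  deltas:
    - [[1,1.8,4.7,0,-0.03],[1,1.8,4.7,0,-0.03],[1,1.8,4.7,0,-0.03],[1,1.8,4.7,0,-0.03],[1,1.8,4.7,0,-0.03],[1,1.8,4.7,0,-0.03],[1,1.8,4.7,0,-0.03],[1,1.8,4.7,0,-0.03]]
  force: 8

```text
time_s: 1.1
tcp_pos: [0.3875, -0.252, 0.2455]
eef_rot: [180.0, 0.0, -172.7]
contact_force: [1.5, -0.8, 0.7]
gripper_width: 0.0875
gripper_force: 0.0
```

>>> jog_arm:
  deltas:
    - [[1,1.8,4.5,-2,-0.03],[1,1.8,4.5,-2,-0.03],[1,1.8,4.5,-2,-0.04],[1,1.5,4.4,-2,0],[1,0,0,0,0],[1,0,0,0,0]]

```text
time_s: 1.85
tcp_pos: [0.4561, -0.0746, 0.1655]
eef_rot: [-180.0, -0.0, -178.3]
contact_force: [0.6, -0.4, -0.6]
gripper_width: 0.0875
gripper_force: 0.0
```

```bash
python3 - <<'E'
from h import *
import cv2
s=r.get_state();i=r.camera_info("wrist");cv2.imwrite("pics/w1.png",r.capture("wrist"))
print(s["tcp_pos"],s["eef_rot"],s["contact_force"],s["time_s"]);print(i)
V=i["view"]
for P in((.4565,-.0747,.084),(.4923,-.1548,.03),(.571,-.0717,.018),(.4697,-.17,.028)):
    p=V[:3,:3]@np.array(P)+V[:3,3];x,y,z=p[0],-p[1],-p[2];h=np.hypot(x,y);t=np.arctan2(h,z)
    print(P,i["cx"]+i["fx"]*t*x/h,i["cy"]+i["fy"]*t*y/h)
E
```

```text
[ 0.45609008 -0.07455664  0.16545168] [-1.79986798e+02 -4.26796063e-02 -1.78294445e+02] [ 0.56052997 -0.40403079 -0.63808651] 1.85
{'fx': 371.64829954431775, 'fy': 371.64829954431775, 'cx': 320.0797354009912, 'cy': 239.87811233937418, 'view': array([[-2.93753593e-02,  9.99568450e-01, -3.32563536e-05,
         8.78181282e-02],
       [-9.67367471e-01, -2.84374123e-02, -2.51776665e-01,
         4.50310438e-01],
       [-2.51668957e-01, -7.36385888e-03,  9.67785363e-01,
        -1.97804519e-01],
       [ 0.00000000e+00,  0.00000000e+00,  0.00000000e+00,
         1.00000000e+00]])}
(0.4565, -0.0747, 0.084) 319.65776353365806 256.4779683466114
(0.4923, -0.1548, 0.03) 219.22491092552534 275.9129915861588
(0.571, -0.0717, 0.018) 319.38553036211783 356.0303719388296
(0.4697, -0.17, 0.028) 200.4967023208311 247.70523830506562
```

View pics/w1.png

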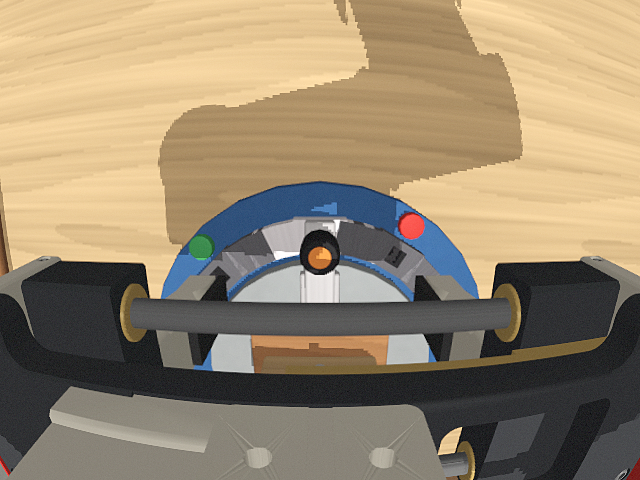

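The wrist picture shows the orange dot at (320,258) and green at (201,247). Both are within about 2 px of the prediction, so I'll descend and grip softly.

>>> jog_arm:
  deltas:
    - [[1,0,0,-3,0],[1,0,0,-3,0],[1,0,0,-2,0],[1,0,0,-1.0,0],[1,0,0,0,0],[1,0,0,0,0]]

```text
time_s: 2.65
tcp_pos: [0.4569, -0.0748, 0.0764]
eef_rot: [180.0, 0.1, -178.4]
contact_force: [0.2, -0.4, -0.4]
gripper_width: 0.0872
gripper_force: 0.0
```

>>> jog_arm:
  deltas:
    - [[-1,0,0,0,0],[-1,0,0,0,0],[-1,0,0,0,0],[-1,0,0,0,0],[-1,0,0,0,0],[-1,0,0,0,0]]
  force: 8

```text
time_s: 3.4
tcp_pos: [0.4563, -0.0746, 0.0755]
eef_rot: [-180.0, -0.0, -178.3]
contact_force: [0.5, -0.2, -0.2]
gripper_width: 0.0331
gripper_force: 0.0
```

>>> jog_arm:
  deltas:
    - [[-1,0,0,0,0],[-1,0,0,0,0],[-1,0,0,0,0],[-1,0,0,0,0]]
  force: 8

```text
time_s: 3.9
tcp_pos: [0.4563, -0.0746, 0.0755]
eef_rot: [-180.0, -0.0, -178.4]
contact_force: [-0.6, -0.2, -0.2]
gripper_width: 0.0253
gripper_force: 8.0
```

>>> jog_arm:
  deltas:
    - [[-1,0,0,0,0],[-1,0,0,0,0],[-1,0,0,0,0]]
  force: 25

```text
time_s: 4.28
tcp_pos: [0.4563, -0.0746, 0.0755]
eef_rot: [-180.0, -0.0, -178.4]
contact_force: [-0.0, 0.2, -0.8]
gripper_width: 0.0255
gripper_force: 25.0
```

>>> jog_arm:
  deltas:
    - [[-1,0,0,0.3,0],[-1,0,0,0.4,0],[-1,0,0,0.4,0],[-1,0,0,0.2,0],[-1,0,0,0,0],[-1,0,0,0,0]]

```text
time_s: 5.03
tcp_pos: [0.4562, -0.0746, 0.0885]
eef_rot: [180.0, -0.0, -178.4]
contact_force: [3.7, -0.4, -8.9]
gripper_width: 0.0255
gripper_force: 25.0
```

```bash
python3 - <<'E'
import numpy as np
C=np.array([.5711,-.0717]);p0=np.array([.4562,-.0746]);R=.115
f=lambda a:C+R*np.array([np.cos(np.radians(a)),np.sin(np.radians(a))])
print(np.hypot(*(p0-C)))
q=p0.copy()
for k in range(14):
    a=181.45+(222.5-181.45)*(k+1)/14
    d=np.round((f(a)-q)*100,2);q=q+d/100;print(d,a)
for a in np.arange(222.5,230.1,.5):print(a,f(a).round(5))
E
```

```text
0.11493659121446057
[ 0.02 -0.59] 184.38214285714284
[ 0.06 -0.58] 187.31428571428572
[ 0.09 -0.59] 190.24642857142857
[ 0.12 -0.57] 193.17857142857142
[ 0.15 -0.57] 196.11071428571427
[ 0.18 -0.56] 199.04285714285714
[ 0.21 -0.55] 201.975
[ 0.23 -0.54] 204.90714285714284
[ 0.26 -0.53] 207.83928571428572
[ 0.29 -0.51] 210.77142857142857
[ 0.31 -0.5 ] 213.70357142857142
[ 0.34 -0.48] 216.6357142857143
[ 0.36 -0.47] 219.56785714285712
[ 0.39 -0.44] 222.5
222.5 [ 0.48631 -0.14939]
223.0 [ 0.48699 -0.15013]
223.5 [ 0.48768 -0.15086]
224.0 [ 0.48838 -0.15159]
224.5 [ 0.48908 -0.1523 ]
225.0 [ 0.48978 -0.15302]
225.5 [ 0.4905  -0.15372]
226.0 [ 0.49121 -0.15442]
226.5 [ 0.49194 -0.15512]
227.0 [ 0.49267 -0.15581]
227.5 [ 0.49341 -0.15649]
228.0 [ 0.49415 -0.15716]
228.5 [ 0.4949  -0.15783]
229.0 [ 0.49565 -0.15849]
229.5 [ 0.49641 -0.15915]
230.0 [ 0.49718 -0.1598 ]
```

>>> jog_arm:
  deltas:
    - [[-1,0.02,-0.59,0,0.051],[-1,0.06,-0.58,0,0.051],[-1,0.09,-0.59,0,0.051],[-1,0.12,-0.57,0,0.051],[-1,0,0,0,0]]

```text
time_s: 5.65
tcp_pos: [0.4593, -0.0981, 0.0884]
eef_rot: [-180.0, -0.0, -166.7]
contact_force: [2.9, -1.1, -9.2]
gripper_width: 0.0254
gripper_force: 25.0
```

>>> jog_arm:
  deltas:
    - [[-1,0.15,-0.57,0,0.051],[-1,0.18,-0.56,0,0.051],[-1,0.21,-0.55,0,0.051],[-1,0.23,-0.54,0,0.051],[-1,0.26,-0.53,0,0.051],[-1,0.29,-0.51,0,0.051],[-1,0,0,0,0]]

```text
time_s: 6.52
tcp_pos: [0.4723, -0.1306, 0.0884]
eef_rot: [180.0, -0.0, -149.2]
contact_force: [3.0, -0.6, -9.8]
gripper_width: 0.0252
gripper_force: 25.0
```

>>> jog_arm:
  deltas:
    - [[-1,0.31,-0.5,0,0.051],[-1,0.34,-0.48,0,0.051],[-1,0.36,-0.47,0,0.051],[-1,0.39,-0.44,0,0.051],[-1,0,0,0,0],[-1,0,0,0,0]]

```text
time_s: 7.28
tcp_pos: [0.4862, -0.1493, 0.0885]
eef_rot: [180.0, -0.0, -137.5]
contact_force: [1.3, -1.4, -9.6]
gripper_width: 0.0251
gripper_force: 25.0
```

>>> jog_arm:
  deltas:
    - [[-1,0,0,-0.15,0],[-1,0,0,-0.1,0],[-1,0,0,0,0],[-1,0,0,0,0]]

```text
time_s: 7.78
tcp_pos: [0.4862, -0.1493, 0.086]
eef_rot: [180.0, -0.0, -137.5]
contact_force: [0.8, -0.9, -8.6]
gripper_width: 0.0253
gripper_force: 25.0
```

>>> jog_arm:
  deltas:
    - [[-1,0,0,-0.05,0],[-1,0,0,0,0],[-1,0,0,0,0]]

```text
time_s: 8.15
tcp_pos: [0.4862, -0.1494, 0.0856]
eef_rot: [180.0, -0.0, -137.4]
contact_force: [-0.5, 0.4, -5.6]
gripper_width: 0.0254
gripper_force: 25.0
```

>>> jog_arm:
  deltas:
    - [[-1,0,0,-0.05,0],[-1,0,0,0,0],[-1,0,0,0,0]]

```text
time_s: 8.52
tcp_pos: [0.4863, -0.1494, 0.0854]
eef_rot: [-180.0, 0.0, -137.4]
contact_force: [-3.0, 0.9, 2.7]
gripper_width: 0.0253
gripper_force: 25.0
```

>>> jog_arm:
  deltas:
    - [[-1,0.07,-0.07,0.03,0.009],[-1,0.07,-0.07,0,0.009],[-1,0.07,-0.07,0,0.009],[-1,0.07,-0.07,0,0.009],[-1,0,0,0,0]]

```text
time_s: 9.15
tcp_pos: [0.4888, -0.1521, 0.0852]
eef_rot: [180.0, -0.0, -135.4]
contact_force: [-3.8, 2.1, 1.5]
gripper_width: 0.0256
gripper_force: 25.0
```

>>> jog_arm:
  deltas:
    - [[-1,0.07,-0.07,0,0.009],[-1,0,0,0,0]]

```text
time_s: 9.4
tcp_pos: [0.4897, -0.153, 0.0851]
eef_rot: [180.0, -0.0, -134.9]
contact_force: [-2.7, 1.7, -2.1]
gripper_width: 0.0251
gripper_force: 25.0
```

>>> jog_arm:
  deltas:
    - [[-1,0.07,-0.07,0,0.009],[-1,0,0,0,0]]

```text
time_s: 9.65
tcp_pos: [0.4906, -0.1538, 0.0849]
eef_rot: [180.0, -0.0, -134.3]
contact_force: [-1.0, -1.3, -7.6]
gripper_width: 0.0254
gripper_force: 25.0
```

>>> jog_arm:
  deltas:
    - [[-1,0.07,-0.07,0,0.009],[-1,0,0,0,0]]

```text
time_s: 9.9
tcp_pos: [0.4912, -0.1545, 0.0851]
eef_rot: [180.0, -0.0, -133.8]
contact_force: [-2.1, -1.3, -8.0]
gripper_width: 0.0259
gripper_force: 25.0
```

>>> jog_arm:
  deltas:
    - [[-1,0.03,-0.03,-0.05,0.004],[-1,0,0,-0.1,0],[-1,0,0,0,0],[-1,0,0,0,0]]

```text
time_s: 10.4
tcp_pos: [0.4915, -0.1547, 0.0839]
eef_rot: [180.0, -0.0, -133.6]
contact_force: [-2.0, -2.6, -7.3]
gripper_width: 0.0256
gripper_force: 25.0
```

>>> jog_arm:
  deltas:
    - [[-1,0,0,-0.1,0],[-1,0,0,-0.1,0],[-1,0,0,-0.1,0],[-1,0,0,0,0],[-1,0,0,0,0]]

```text
time_s: 11.02
tcp_pos: [0.4915, -0.1547, 0.0809]
eef_rot: [180.0, -0.0, -133.6]
contact_force: [-3.9, -3.4, -6.7]
gripper_width: 0.0255
gripper_force: 25.0
```

>>> jog_arm:
  deltas:
    - [[-1,0,0,-0.1,0],[-1,0,0,-0.1,0],[-1,0,0,-0.1,0],[-1,0,0,0,0],[-1,0,0,0,0]]

```text
time_s: 11.65
tcp_pos: [0.4916, -0.1546, 0.0779]
eef_rot: [180.0, -0.0, -133.6]
contact_force: [-3.6, -3.5, -5.4]
gripper_width: 0.0256
gripper_force: 25.0
```

>>> jog_arm:
  deltas:
    - [[-1,0,0,-0.1,0],[-1,0,0,-0.1,0],[-1,0,0,0,0],[-1,0,0,0,0]]

```text
time_s: 12.15
tcp_pos: [0.4915, -0.1546, 0.0759]
eef_rot: [180.0, -0.0, -133.6]
contact_force: [-3.7, -3.9, -5.9]
gripper_width: 0.025
gripper_force: 25.0
```

>>> jog_arm:
  deltas:
    - [[0.3,0,0,0,0],[0.3,0,0,0,0],[0.3,0,0,0,0],[0.3,0,0,0,0],[0.3,0,0,0,0],[0.3,0,0,0,0]]

```text
time_s: 12.9
tcp_pos: [0.4917, -0.1546, 0.0759]
eef_rot: [-180.0, 0.0, -133.6]
contact_force: [-0.4, 0.5, -0.3]
gripper_width: 0.0569
gripper_force: 0.0
```

Released. Now I'll retreat straight up and away, and check with a picture.

>>> jog_arm:
  deltas:
    - [[0.3,0,0,1,0],[0.3,0,0,3,0],[0.3,0,0,4,0],[0.3,0,0,5,0],[0.3,0,-4,3,0],[0.3,-1,-6,0,0],[0.3,-2,-6,0,0],[0.3,-2,-6,0,0]]

```text
time_s: 13.9
tcp_pos: [0.4414, -0.3749, 0.2369]
eef_rot: [-179.9, 0.0, -133.6]
contact_force: [1.2, -0.5, -0.1]
gripper_width: 0.0571
gripper_force: 0.0
```

>>> jog_arm:
  deltas:
    - [[0.3,-3,-5,0,0],[0.3,-3,-5,0,0],[0.3,-3,-5,0,0],[0.3,0,0,0,0]]

```text
time_s: 14.4
tcp_pos: [0.3494, -0.526, 0.2359]
eef_rot: [180.0, -0.0, -133.9]
contact_force: [1.2, 0.6, -0.5]
gripper_width: 0.0567
gripper_force: 0.0
```

```bash
python3 - <<'E'
from h import *
import cv2
t=r.capture("top");s=r.capture("scene")
for p,n in(((.4923,-.1543,.084),"home"),((.4923,-.1543,.094),"riding")):
    i=r.camera_info("scene");V=i["view"];q=V[:3,:3]@np.array(p)+V[:3,3];print(n,i["cx"]-i["fx"]*q[0]/q[2],i["cy"]+i["fy"]*q[1]/q[2])
a=cv2.resize(t[185:320,290:425],(400,400),interpolation=3);b=cv2.resize(s[220:320,220:320],(400,400),interpolation=3)
cv2.imwrite("pics/end.png",np.hstack([a,b]));cv2.imwrite("pics/endtop.png",t);print(r.get_state()["time_s"])
E
```

```text
home 247.81097491677266 269.32951846138826
riding 247.3302245642492 266.46544384484764
14.5
```

View pics/end.png

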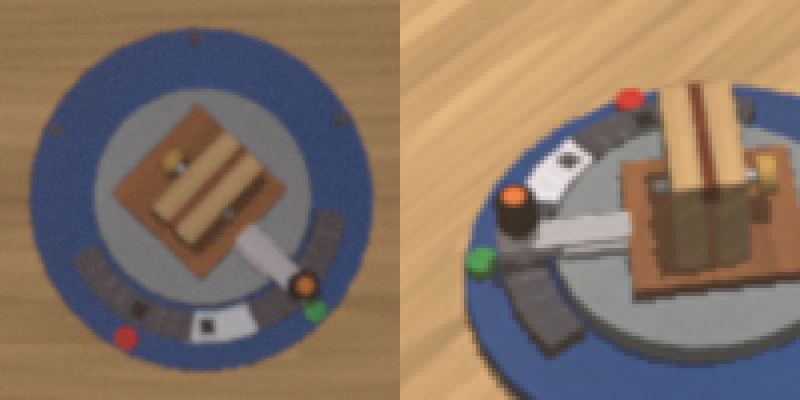

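The picture shows the swivel turned to the hole by the green marker. The knob's dot is at scene row 269.2, against 269.3 predicted for home and 266.5 for riding, so the pin is fully home.

```bash
python3 -c "
from plant import r
print(r.close_job())"
```

```text
the job is handed in; nothing more can be done
None
```

The swivel is at the hole by the green marker, with the index pin fully home and released. The job was handed in at about 14.5 s, and the bench items were not touched.

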